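Check a recorder's beak with the flat steel plate

ROBOT

A 7-joint arm with a two-finger parallel gripper is mounted at the origin on the work surface. World frame = base frame: x ahead of the robot, y to its left, z up, the work surface at z = 0. Lengths are in m, angles in rad, forces in N, time in s.
With the tool pointing down it reaches from about 0.4 to 0.85 m from the base axis. Payload 10.4 kg.
Tool frame: the origin (TCP) lies midway between the tips of the shut fingers; the grasp point (between the pads) lies 19 mm behind it; z points along the fingers, x is the direction in which the jaws open and shut, and the axes are right-handed (so a half turn about z gives the same grasp; the last joint's range is limited). The gripper opens to 85 mm and grips with 20 to 120 N. Pads are 22 mm wide; open, the fingers measure 114 mm over their backs; the gripper's body (76 mm by 85 mm) begins 54 mm behind the grasp point. The pads swing forward as they close: fully open they stand 13 mm farther back than shut.
Start: joints at [-1.298, 0.332, -0.065, 1.46, 0.022, 1.35, -0.088], TCP at [0.182, 0.598, 0.231] pointing down, gripper open.
Joint ranges: [-2.6, 2.6], [-0.5, 2.12], [-1.47, 1.34], [0.16, 2.42], [-1.27, 4.41], [0.06, 2.06], [-2.6, 2.6]. Speed limits (rad/s): [2.22, 2.22, 2.79, 2.79, 3.14, 3.14, 3.14].

INTERFACE

Orientations are given as a unit quaternion [x, y, z, w].
In Python, from workcell import manip, cams gives the robot as it stands.
- The arm moves only by the tool move_arm, never from a script. Its argument "moves" is a list of rows, each a list of 7 numbers: the turn, a rotation vector about the tool's x, y, z in degrees, then the shift along the tool's x, y, z in m, then the finger opening in m, from 0 to 0.0854. A call has 1 to 10 rows; each row is the pose to reach, as a shift and turn from the pose commanded when the call began, along the tool's axes at that moment; what a row does not reach only later rows make up. A row lasts 1/10 s, in which the tool goes at most 50 mm and 8.59 degrees, less where a joint would pass 70% of its speed; a pose out of reach is approached as far as the arm can. A call with a gripper value outside its range is refused whole. The fingers move at their own pace and stop on an object; "grip_force" is the grip in N (left out, the last holds). Time passes only in rows, so rows that repeat a pose let the fingers close. It gives the time, the measured TCP pose, the force and the opening at its end, in the units of the state.
- manip.get_obs(): the state, without advancing time (a new reading comes with each control period).
- cams.camera(name): name is "scene" or "top" or "wrist"; returns the picture (480x640x3 uint8, red, green, blue); there is no depth.
- cams.camera_params(name): a dict with "fx", "fy", "cx", "cy" (pixels), "dist_coeffs" ([k1, k2, p1, p2, k3] as OpenCV has them; the pictures are not rectified), "xyz" and "rotation" of the camera in the world. Camera axes: x right, y up, looking along -z (the intrinsics and any distortion apply to the point x, -y, -z); pixel columns grow to the right and rows downward; lengths in m; the calibration is good to about 2 mm. A picture is of the moment at which its call begins: read the wrist's pose just before it. camera_params takes no time and is no camera call; for the wrist camera it gives the pose at the moment of the call.
- manip.hand_in(): hands the job in, once; it reports no verdict.
The state is a dict: "clock": time; "joint_pos": joint angles; "joint_velocities": joint speeds; "tau": joint torques, N m; "position": TCP position; "ee_rot": TCP orientation; "ft_force": force on the tool from outside, world axes, zero at the start; "torque": the same for the moment, N m; "grip_width": opening from 0.0 (shut) to 1.0 (fully open).
Only numpy, scipy, OpenCV 4.12 (cv2) and the standard library are available. Lean on these libraries where they do the work, as an engineer would, in place of code of your own. Each camera call takes 0.05 s, during which the arm holds its last target. There are 200 camera calls.

TASK

The beak of this recorder head has been sanded and I want to check that it is flat. Put the sanding board that leans on the tool box away, standing upright in a free slot of the rack; then take the steel checking plate out of the rack, lay it gently against the slanted face of the beak so that it covers the face squarely, and keep it pressed flush there while I look for light under it. Finish while still holding it; leave everything else on the bench where it is.

Things in the scene. Friction and masses are not known exactly. Their poses are not given: they have to be found in the camera images.
- sand_board: Used sanding board, beech, 54 wide (y) x 10 thick (x) x 115 mm long (z), 70 g, brown-red abrasive on its +x face. Origin: centre of its lower end. Stands on the bench beyond the tool box (side away from the robot), leaning back about 0.30 rad on the box's top edge; only its upper 50 mm rise above the box. Grip it by the two narrow sides (54 mm) near the upper end.
- rack: Fixed beech rack, 190 (x) x 84 (y) x 47 mm high, origin centre of underside. Four slots along its y, centred at x = -63, -21, +21, +63 mm, 14 mm wide (22 mm at the chamfered mouth, 4 mm deep), open-ended, 74 mm long, floor 12 mm above the bench, wall tops at 47 mm. Two hold the plate and the fine board, two are free; either free one will do.
- plate: Steel checking plate, plain bright steel, 54 wide (y) x 10 thick (x) x 115 mm long (z), about 0.48 kg, both broad faces flat (either may be used). Origin: centre of its lower end, z to the upper end. Stands upright in a slot, its top 127 mm above the bench; grip it by the narrow sides near the top.
- plate_mid (a point): Centre of the steel plate, 57.5 mm above its lower end, axes as the plate.
- fine_board: A second sanding board of the same size (54 x 10 x 115 mm), dark green abrasive, standing upright in the rack. Origin at the centre of its lower end. Not to be used.
- head: Slanted flat face at the top of the wooden recorder head on its stand: 64 mm long, at most 40 wide, narrower below. Origin: middle of the face; z its outward normal (up and away from the robot), x down the slope, y across. The face lies 52 to 72 degrees from level, differing each run. Tip 32 mm up the slope from the origin, about 0.24 m above the bench; head below 40 to 49 mm thick. Rigid.
- toolbox: Fixed dark wooden tool box, 100 (x) x 130 (y) x 60 mm high, origin at the centre of its underside. The sanding board leans on its +x side.
- chisel: Bystander: a wood chisel, 170 mm, lying nearest the robot in front of the stand.
- dust_brush: Bystander: a brush lying in front of the rack.
- foot_joint: Bystander: dark turned recorder foot, 84 mm high, standing beyond the rack.
- mid_joint: Bystander: dark recorder middle joint, 248 mm long, lying along y in a low cradle beyond the stand.
- thread_spool: Bystander: red thread spool, 46 mm high.
- oil_jar: Bystander: small amber jar, 62 mm high.
Not all that is in view belongs to the job. Leave any orange look-alike of the sand_board alone. Leave any purple look-alike of the plate alone.

How it is judged:
On the way, in this order (a step that is already met when the one before it is completed fails the run):
1. the sanding board stands upright in a free slot of the rack, let go (z of sand_board in the frame of rack between 0.008 and 0.018 m and x of sand_board in the frame of rack between -0.075 and 0.075 m and y of sand_board in the frame of rack between -0.025 and 0.025 m and angle between sand_board's own z axis and vertical below 0.16 rad and contact force between the fingers and sand_board below 0.1 N), for 0.2 s.
2. the steel plate is gripped and lifted clear of the rack (height (world z) of plate above 0.055 m and contact force between the fingers and plate above 2 N), for 0.1 s.
At the end, for the whole second after the job is handed in: Still gripped, the plate presses the slanted face with over 1.5 N, at rest, parallel within 0.05 rad, its length along the slope within 0.2 rad, its centre within 22 mm along and 10 mm across of the face's middle. The sanding board stands upright (0.16 rad) on a rack slot's floor, let go (all of step 1 and angle between the x axis of plate and the z axis of head, either way round below 0.05 rad and angle between the z axis of plate and the x axis of head, either way round below 0.2 rad and x of plate_mid in the frame of head between -0.022 and 0.022 m and y of plate_mid in the frame of head between -0.01 and 0.01 m and z of plate_mid in the frame of head between 0.003 and 0.0075 m and contact force between plate and head above 1.5 N and contact force between the fingers and plate above 2 N and linear speed of plate below 0.02 m/s); the arm keeps its last pose, push and grip.
It fails at once if the recorder head is struck or pressed hard (over 40 N) (contact force between head and anything else above 40 N).
It fails at once if another thing on the bench is moved by more than 30 mm (distance of any of fine_board, chisel, dust_brush, foot_joint, mid_joint, thread_spool, oil_jar from where it was at the start of the episode above 0.03 m).
It also fails if it takes over 54 s, if anything falls off the work surface, if the arm or the gripper's body presses on something with over 40 N, if the wrist force passes 120 N, or if a joint passes its speed limit or range.

## Working session

There is one attempt and no reset: what is moved stays moved. The work goes in short steps, Python scripts to look and compute and a tool call to move; the robot and the scene stay as the last step left them, time stands still between calls to the robot, and variables do not carry over. Pictures are saved under pics/ and viewed, about 8 in all and at most 12, crops included, and the job is handed in when it is done.

Besides the shell and the picture viewer there is one more tool, called by a JSON object that holds its "method" and its "body", one argument or row to a line. move_arm: Moves the arm, as the interface text tells. Its arguments: {"type":"object","properties":{"moves":{"type":"array","items":{"type":"array","items":{"type":"number"}}},"grip_force":{"type":"number"}},"required":["moves"]}

```bash
ls; mkdir -p pics; python3 - <<'E'
from workcell import manip, cams
import cv2, numpy as np
np.set_printoptions(precision=4,suppress=True)
print(manip.get_obs())
for n in ["scene","top","wrist"]:
    p=cams.camera_params(n); print(n,p)
    im=cams.camera(n); cv2.imwrite(f"pics/{n}0.png",im[:,:,::-1])
E
```

```text
pics
{'clock': 0.0, 'joint_pos': array([-1.2976,  0.3329, -0.0647,  1.461 ,  0.0216,  1.3499, -0.0885]), 'joint_velocities': array([ 0.0009,  0.0015, -0.0002, -0.0022, -0.0002,  0.0007,  0.0003]), 'tau': array([  0.0006, -62.5447,   0.0494, -39.1597,   0.0162,   0.0101,
        -0.    ]), 'position': array([0.1821, 0.5975, 0.2305]), 'ee_rot': array([ 0.8036,  0.5952, -0.0006,  0.0005]), 'ft_force': array([-0.7473,  0.4538, -0.6604]), 'torque': array([ 0.0199, -0.0397,  0.0317]), 'grip_width': 1.0013903100738535}
scene {'fx': 494.6607755497518, 'fy': 494.6607755497518, 'cx': 313.01398375187057, 'cy': 244.79079918303563, 'dist_coeffs': array([-0.0313,  0.    ,  0.    ,  0.    ,  0.    ]), 'xyz': array([1.3385, 0.0651, 0.69  ]), 'rotation': array([0.3162, 0.3431, 0.6434, 0.6069])}
top {'fx': 580.1613098888183, 'fy': 580.1613098888183, 'cx': 316.40660225850763, 'cy': 239.80824501348937, 'dist_coeffs': array([-0.0783,  0.    ,  0.    ,  0.    ,  0.    ]), 'xyz': array([ 0.4594, -0.0104,  1.3334]), 'rotation': array([ 0.0305, -0.0304, -0.7059,  0.707 ])}
wrist {'fx': 388.661022763992, 'fy': 388.661022763992, 'cx': 320.559443799225, 'cy': 241.21073291131464, 'dist_coeffs': array([-0.0723,  0.    ,  0.    ,  0.    ,  0.    ]), 'xyz': array([0.1144, 0.6184, 0.3724]), 'rotation': array([-0.1123, -0.0823,  0.5895,  0.7957])}
```

View pics/scene0.png

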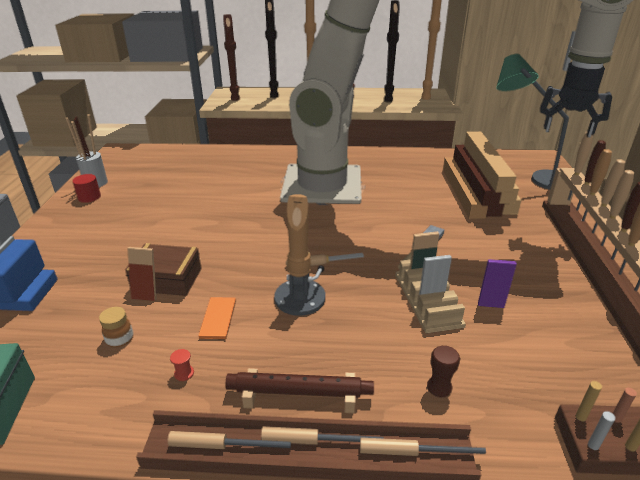

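View pics/top0.png

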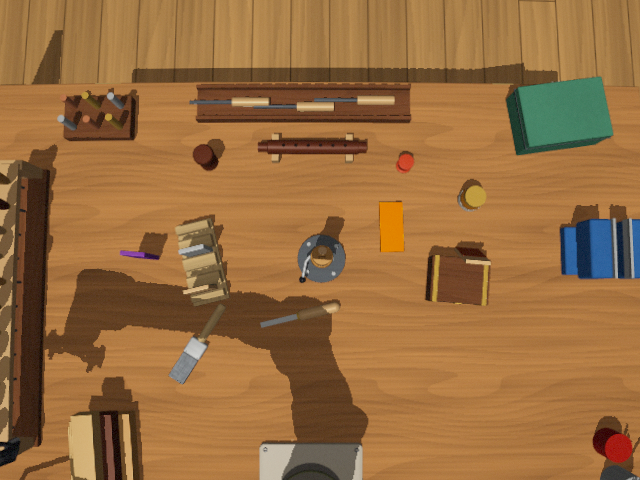

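The sanding board (brown-red) is at scene (141,275), leaning on the tool box at (163,268). The steel plate is at scene (435,275), in the second-outermost rack slot. The look-alikes to leave alone are the orange board lying at (218,318) and the purple plate at (496,283). The fine board, dark green, is at (425,250). I'll enlarge these areas to confirm.

```bash
cat > h.py <<'E'
import numpy as np, cv2
from scipy.spatial.transform import Rotation as R
from workcell import manip, cams
np.set_printoptions(precision=4,suppress=True)
def K(p): return np.array([[p['fx'],0,p['cx']],[0,p['fy'],p['cy']],[0,0,1.]])
def proj(p,X):
    X=np.atleast_2d(X); c=(X-p['xyz'])@R.from_quat(p['rotation']).as_matrix()
    c=c*[1,-1,-1]
    return cv2.projectPoints(c.reshape(-1,1,3),np.zeros(3),np.zeros(3),K(p),p['dist_coeffs'])[0][:,0]
def ray(p,uv):
    q=cv2.undistortPoints(np.array(uv,float).reshape(-1,1,2),K(p),p['dist_coeffs'])[:,0]
    d=np.c_[q[:,0],-q[:,1],-np.ones(len(q))]@R.from_quat(p['rotation']).as_matrix().T
    return p['xyz'],d
def atz(p,uv,z):
    o,d=ray(p,uv); return o+d*((z-o[2])/d[:,2:3])
def crop(im,x,y,w,h,W,H):
    c=cv2.resize(im[y:y+h,x:x+w],(W,H),interpolation=cv2.INTER_CUBIC)
    s=W/w
    for i in range(0,w,10): cv2.line(c,(int(i*s),0),(int(i*s),5 if (x+i)%50 else 12),(0,255,255),1)
    for i in range(0,h,10): cv2.line(c,(0,int(i*s)),(5 if (y+i)%50 else 12,int(i*s)),(0,255,255),1)
    return c
E
python3 - <<'E'
from h import *
t=cv2.imread('pics/top0.png'); s=cv2.imread('pics/scene0.png')
a=[crop(t,170,210,60,100,240,400),crop(t,420,240,80,70,320,280),crop(s,390,220,80,120,240,360),crop(s,110,230,100,80,400,320),]
c=np.zeros((600,800,3),np.uint8)
# scale 4: top rack | top toolbox ; 
c[0:400,0:240]=a[0]; c[0:360,240:480]=a[2]; c[0:280,480:800]=a[1]; c[280:600,400:800]=0
c[280:600,400:800][:, :]=0
c[0:360,240:480]=a[2]; c[280:600,480:800]=crop(s,120,230,80,80,320,320)
cv2.imwrite('pics/c1.png',c)
h=np.zeros((600,800,3),np.uint8)
h[:600,:420]=crop(s,265,185,70,100,420,600); h[:380,420:800]=crop(t,290,210,63,63,380,380)
cv2.imwrite('pics/c2.png',h)
E
```

```text
(no output)
```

View pics/c1.png

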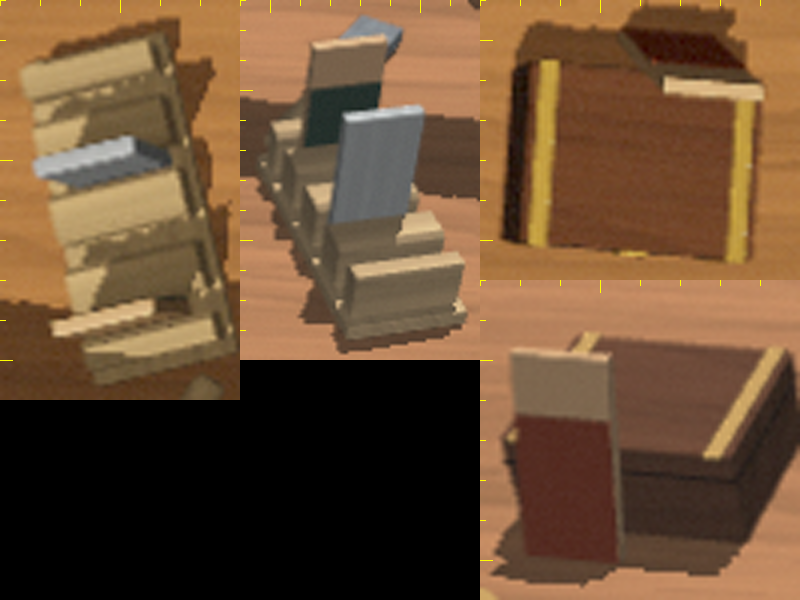

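View pics/c2.png

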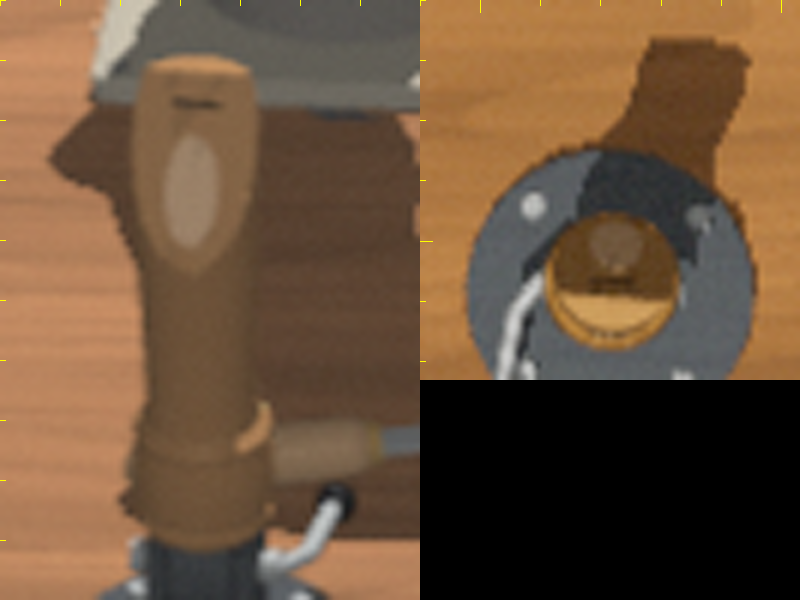

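Top-left crop shows the rack with the steel plate in the third slot and the fine board in the slot nearest the robot, so slots 2 and 4 are free. The brown-red board leans on the box's far side. The head's face looks towards the scene camera, with its tip at scene (298,196) and the lower end of the face at (297,230).

```bash
cat >> h.py <<'E'
from scipy.optimize import least_squares
def board_pts(L):
    return np.array(L)*[.005,.027,.115]
def fit(obs,model,x0):
    # obs: list of (camparams, localpoint, uv); model(params)->(Rot,t)
    def f(q):
        r,t=model(q); return np.concatenate([proj(p,r.apply(X)+t)[0]-uv for p,X,uv in obs])
    s=least_squares(f,x0,x_scale=.01,loss='soft_l1'); return s.x,f(s.x).reshape(-1,2)
def tri(*pr):
    A=np.zeros((3,3));b=np.zeros(3)
    for p,uv in pr:
        o,d=ray(p,uv); d=d[0]/np.linalg.norm(d); M=np.eye(3)-np.outer(d,d); A+=M;b+=M@o
    X=np.linalg.solve(A,b); return X,[np.round(proj(p,X)[0]-uv,2) for p,uv in pr]
E
python3 - <<'E'
from h import *
S=cams.camera_params('scene');T=cams.camera_params('top')
def m(q):  # x,y,yaw,tilt ; z from contact
    r=R.from_euler('z',q[2])*R.from_euler('y',-q[3]); return r,np.array([q[0],q[1],.005*np.sin(q[3])])
P=[(S,(1,-1,1),(128,247.5)),(S,(1,1,1),(152.75,248.75)),(S,(1,-1,0),(131.75,298.75)),(S,(1,1,0),(154.25,300.25)),
(T,(1,1,1),(465.5,259.5)),(T,(1,-1,1),(490.75,262)),(T,(-1,-1,1),(490.75,265)),(T,(-1,1,1),(466,263.25)),(T,(1,1,0),(455.5,246.75)),(T,(1,-1,0),(480.5,249.5))]
obs=[(p,board_pts(l),np.array(u)) for p,l,u in P]
q,e=fit(obs,m,[.5,-.3,0,.3]); print('board',q); print(e)
r,t=m(q); print('top centre',r.apply([0,0,.115])+t)
# plate top end: top panel & scene panel
tp=lambda x,y:(170+x/4,210+y/4); sp=lambda x,y:(390+(x-240)/4,220+y/4)
print('plate top far-left etc z=.127', atz(T,[tp(34,163),tp(134,137),tp(138,150),tp(36,178)],.127), atz(S,[sp(345,113),sp(424,107)],.127))
print('fine top', atz(T,[tp(51,322),tp(152,300),tp(155,312),tp(55,336)],.127))
print('rack top far edge', atz(T,[tp(20,72),tp(150,38),tp(84,350),tp(212,320)],.047))
hs=lambda x,y:(265+x/6,185+y/6); ht=lambda x,y:(290+(x-420)/6.03,210+y/6.03)
for n,a,b in [('tip',hs(197,74),ht(615,294)),('slot',hs(195,102),ht(612,283)),('patchtop',hs(191,133),ht(616,267)),('patchbot',hs(188,248),ht(616,223)),('bot',hs(193,272),ht(616,214)),('tipL',hs(138,72),ht(672,294)),('tipR',hs(256,76),ht(555,294))]:
    print(n,*tri((S,a),(T,b)))
E
```

```text
board [ 0.5525 -0.3565 -0.1027  0.3123]
[[-0.6993 -1.6914]
 [-1.2744 -0.6956]
 [-0.8473 -1.8249]
 [ 0.1004 -0.7261]
 [ 0.33   -0.5955]
 [ 0.1676 -0.4828]
 [-0.6169  1.0401]
 [-0.9104  0.1892]
 [-0.5107 -0.513 ]
 [-2.4686 -0.8479]]
top centre [ 0.5174 -0.3529  0.111 ]
plate top far-left etc z=.127 [[0.5402 0.2785 0.127 ]
 [0.5539 0.2261 0.127 ]
 [0.5471 0.2239 0.127 ]
 [0.5323 0.2773 0.127 ]] [[0.5196 0.2136 0.127 ]
 [0.5124 0.2536 0.127 ]]
fine top [[0.4573 0.2679 0.127 ]
 [0.4689 0.2152 0.127 ]
 [0.4627 0.2136 0.127 ]
 [0.45   0.2657 0.127 ]]
rack top far edge [[0.5966 0.3068 0.047 ]
 [0.6158 0.2338 0.047 ]
 [0.4418 0.2677 0.047 ]
 [0.4587 0.1966 0.047 ]]
tip [ 0.5182 -0.0208  0.2354] [array([-0.32,  0.  ]), array([-0.32,  0.03])]
slot [ 0.5222 -0.0206  0.2276] [array([ 0.04, -0.  ]), array([ 0.04, -0.  ])]
patchtop [ 0.5278 -0.0218  0.2194] [array([-0.06,  0.  ]), array([-0.05,  0.01])]
patchbot [ 0.5442 -0.0221  0.1869] [array([-0.04,  0.  ]), array([-0.04,  0.  ])]
bot [ 0.5476 -0.0213  0.18  ] [array([-0.51,  0.01]), array([-0.48,  0.05])]
tipL [ 0.5183 -0.0391  0.2357] [array([-0.11,  0.  ]), array([-0.11,  0.01])]
tipR [ 0.5182 -0.002   0.2352] [array([-0.28,  0.01]), array([-0.28,  0.02])]
```

```bash
cat >> h.py <<'E'
def tool(az,tilt=0,taz=0):
    """tool x at azimuth az (deg), pointing down, then tilted by tilt so the fingers point towards azimuth taz"""
    a=np.radians(az); x=np.array([np.cos(a),np.sin(a),0]); z=np.array([0,0,-1.])
    M=R.from_matrix(np.c_[x,np.cross(z,x),z]); t=np.radians(taz)
    return R.from_rotvec(np.radians(tilt)*-np.array([-np.sin(t),np.cos(t),0]))*M
def go(pos,rot,cur=None):
    o=manip.get_obs()
    p0,r0=(o['position'],R.from_quat(o['ee_rot'])) if cur is None else cur
    print('turn',np.round((r0.inv()*rot).as_rotvec(degrees=True),2),'shift',np.round(r0.inv().apply(np.array(pos)-p0),4))
    print('now',o['clock'],o['position'],'width',o['grip_width'],'F',o['ft_force'],'j',o['joint_pos'])
E
python3 - <<'E'
from h import *
print(tool(90,28,0).as_matrix())
go([.53,.25,.31],tool(104.5))
E
```

```text
[[ 0.      0.8829  0.4695]
 [ 1.      0.      0.    ]
 [ 0.      0.4695 -0.8829]]
turn [ -0.01   0.06 -31.45] shift [-0.2312  0.4341 -0.079 ]
now 0.15 [0.1821 0.5976 0.2307] width 0.9965961230186081 F [-0.2174 -0.2185  0.7157] j [-1.2976  0.3327 -0.0647  1.4607  0.0216  1.3499 -0.0885]
```

{"method": "move_arm", "body": {
  "moves": [
    [0,0,-31.5,-0.231,0.434,-0.079,0.085],
    [0,0,-31.5,-0.231,0.434,-0.079,0.085],
    [0,0,-31.5,-0.231,0.434,-0.079,0.085],
    [0,0,-31.5,-0.231,0.434,-0.079,0.085],
    [0,0,-31.5,-0.231,0.434,-0.079,0.085],
    [0,0,-31.5,-0.231,0.434,-0.079,0.085],
    [0,0,-31.5,-0.231,0.434,-0.079,0.085],
    [0,0,-31.5,-0.231,0.434,-0.079,0.085],
    [0,0,-31.5,-0.231,0.434,-0.079,0.085],
    [0,0,-31.5,-0.231,0.434,-0.079,0.085]
  ]
}}

```text
clock: 1.15
position: [0.5291, 0.2506, 0.3102]
ee_rot: [0.612, 0.791, 0.0, -0.0]
ft_force: [1.2, 1.0, -0.5]
grip_width: 0.998
```

```bash
python3 - <<'E'
from h import *
import pickle
p=cams.camera_params('wrist'); im=cams.camera('wrist')
pickle.dump(p,open('w1.pkl','wb')); cv2.imwrite('pics/w1.png',im[:,:,::-1])
go([.63,-.02,.31],tool(90,30,180))
go([.58,.12,.36],tool(97,15,180))
E
```

```text
turn [30.05  3.86 13.61] shift [-0.2774  0.0288  0.0025]
now 1.2 [0.535  0.2422 0.3113] width 0.9951715784039509 F [ 1.465  -8.1879 -0.0543] j [-0.677   0.2141  0.2061  1.4495 -0.0391  1.4805  1.3428]
turn [14.94  2.95  6.92] shift [-0.1296  0.0143 -0.0482]
now 1.2 [0.535  0.2422 0.3113] width 0.9951715784039509 F [ 1.465  -8.1879 -0.0543] j [-0.677   0.2141  0.2061  1.4495 -0.0391  1.4805  1.3428]
```

View pics/w1.png

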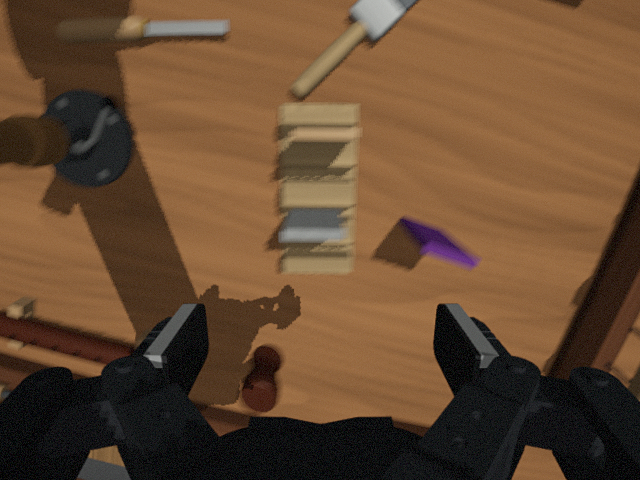

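{"method": "move_arm", "body": {
  "moves": [
    [30,3.9,13.6,-0.286,0.029,0,0.085],
    [30,3.9,13.6,-0.286,0.029,0,0.085],
    [30,3.9,13.6,-0.286,0.029,0,0.085],
    [30,3.9,13.6,-0.286,0.029,0,0.085],
    [30,3.9,13.6,-0.286,0.029,0,0.085],
    [30,3.9,13.6,-0.286,0.029,0,0.085],
    [30,3.9,13.6,-0.286,0.029,0,0.085],
    [30,3.9,13.6,-0.286,0.029,0,0.085],
    [30,3.9,13.6,-0.286,0.029,0,0.085],
    [30,3.9,13.6,-0.286,0.029,0,0.085]
  ]
}}

```text
clock: 2.2
position: [0.6155, -0.0152, 0.2947]
ee_rot: [0.68, 0.69, -0.175, -0.176]
ft_force: [0.9, -0.9, -0.1]
grip_width: 0.995
```

```bash
python3 - <<'E'
from h import *
import pickle
cams.camera('wrist')
p=cams.camera_params('wrist'); im=cams.camera('wrist')
pickle.dump(p,open('w2.pkl','wb')); cv2.imwrite('pics/w2.png',im[:,:,::-1])
o=manip.get_obs(); print(o['position'],o['ee_rot'],o['joint_pos'],o['joint_velocities'])
X=[[.533,-.021,.2077]]; print(proj(p,X),p)
u,v=proj(p,X)[0].astype(int)
w1=cv2.imread('pics/w1.png'); w2=im[:,:,::-1]
c=np.zeros((600,800,3),np.uint8)
c[:600,:360]=crop(w1,260,90,120,200,360,600)
x=max(0,u-73);y=max(0,v-100)
k=np.ascontiguousarray(w2[y:y+200,x:x+146]); print('crop2 at',x,y,k.shape)
c[:k.shape[0]*3,362:362+k.shape[1]*3]=crop(w2,x,y,k.shape[1],k.shape[0],k.shape[1]*3,k.shape[0]*3)
cv2.imwrite('pics/c3.png',c)
E
```

```text
[ 0.6156 -0.0156  0.2948] [ 0.6803  0.6896 -0.1754 -0.1758] [-0.1468  0.7066  0.2212  0.891  -0.1264  2.0579  1.6132] [ 0.0047  0.0008  0.0059  0.0001  0.0004 -0.0002  0.0021]
[[312.7743 192.0365]] {'fx': 388.661022763992, 'fy': 388.661022763992, 'cx': 320.559443799225, 'cy': 241.21073291131464, 'dist_coeffs': array([-0.0723,  0.    ,  0.    ,  0.    ,  0.    ]), 'xyz': array([ 0.622 , -0.0156,  0.4527]), 'rotation': array([0.0794, 0.0776, 0.7074, 0.698 ])}
crop2 at 239 92 (200, 146, 3)
```

View pics/c3.png

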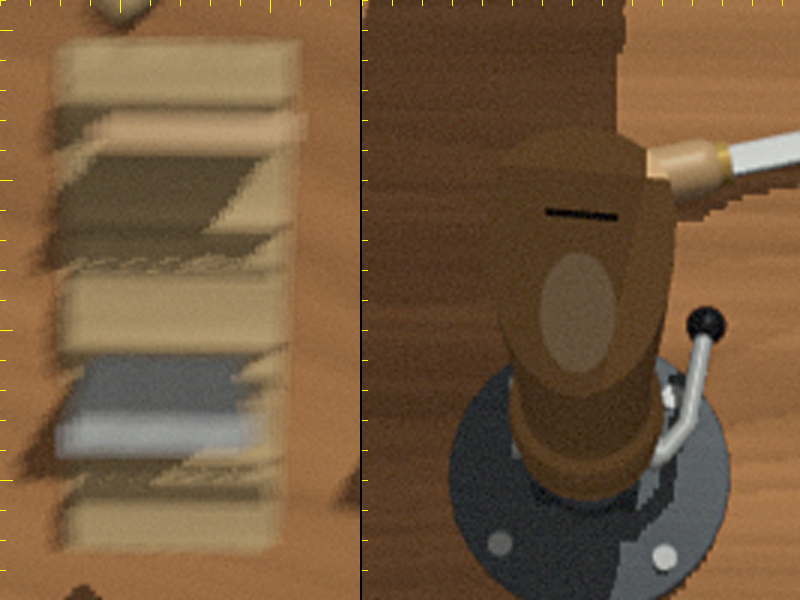

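Wrist view 2 is sharp. The slot of the head is at panel (546,211)-(617,217), the tip edge about (500,163)-(672,182), the pale patch runs from 253 to 373 and the lower end of the face is near (583,395). In the rack panel (slightly blurred) the two end walls are at rows 40-105 and 500-550.

```bash
python3 - <<'E'
from h import *
import pickle
S=cams.camera_params('scene');T=cams.camera_params('top');W=pickle.load(open('w2.pkl','rb')); W1=pickle.load(open('w1.pkl','rb'))
hs=lambda x,y:(265+x/6,185+y/6); ht=lambda x,y:(290+(x-420)/6.03,210+y/6.03); w=lambda x,y:(239+(x-362)/3,92+y/3)
D={}
for n,a,b,c in [('tip',hs(197,74),ht(615,294),w(588,173)),('slot',hs(196,102),ht(612,283),w(581.5,214)),('ptop',hs(191,133),ht(616,267),w(577,253)),('pbot',hs(188,248),ht(616,223),w(579,373)),('bot',hs(193,272),ht(616,214),w(583,396)),
 ('tipL',hs(138,70),ht(672,294),w(498,163)),('tipR',hs(256,76),ht(555,294),w(674,183)),]:
    D[n],e=tri((S,a),(T,b),(W,c)); print(n,D[n],*e)
for n,a,c in [('slL',hs(172,100),w(546,211)),('slR',hs(220,104),w(617,217)),('pL',hs(164,190),w(540,308)),('pR',hs(219,190),w(617,313))]:
    D[n],e=tri((S,a),(W,c)); print(n,D[n],*e)
P=np.array([D[k] for k in D]); c=P.mean(0); n=np.linalg.svd(P-c)[2][2]; n*=np.sign(n[2]); print('plane n',n,'slope',np.degrees(np.arccos(n[2])),'yaw',np.degrees(np.arctan2(n[1],n[0])),(P-c)@n)
for a,b in [('tip','bot'),('slot','bot'),('slot','pbot'),('tip','pbot')]:
    d=D[b]-D[a]; print(a,b,np.linalg.norm(d),np.degrees(np.arctan2(-d[2],np.hypot(*d[:2]))),np.degrees(np.arctan2(d[1],d[0])))
r=lambda x,y:(260+x/3,90+y/3)
# rack wall tops z=.047
print('rack',atz(W1,[r(60,38),r(300,40),r(64,550),r(276,550)],.047), 'plate top',atz(W1,[r(57,440),r(262,440)],.127),'fine top',atz(W1,[r(90,132),r(306,130)],.127))
E
```

```text
tip [ 0.5174 -0.0205  0.2358] [-0.14 -0.37] [-0.47  0.46] [-1.02  2.18]
slot [ 0.5218 -0.0207  0.2276] [-0.18 -0.14] [0.1  0.18] [0.86 0.82]
ptop [ 0.5273 -0.022   0.2195] [-0.13 -0.16] [0.04 0.23] [0.49 0.96]
pbot [ 0.544  -0.0221  0.1869] [-0.04 -0.06] [-0.03  0.11] [0.01 0.4 ]
bot [ 0.5476 -0.0213  0.18  ] [-0.5  -0.01] [-0.49  0.08] [-0.06  0.11]
tipL [ 0.5169 -0.0388  0.2369] [ 0.13 -0.58] [-0.28  0.71] [-1.22  3.53]
tipR [ 0.518  -0.0022  0.2352] [-0.35 -0.08] [-0.19  0.15] [0.48 0.57]
slL [ 0.5204 -0.0284  0.2271] [-0.14  0.  ] [ 0.43 -0.04]
slR [ 0.5212 -0.0134  0.2264] [-0.27  0.03] [ 0.82 -0.11]
pL [ 0.5326 -0.0307  0.2011] [-0.16  0.  ] [ 0.43 -0.03]
pR [ 0.534  -0.0131  0.2024] [-0.21  0.02] [ 0.57 -0.07]
plane n [ 0.883  -0.0246  0.4687] slope 62.04974332434266 yaw -1.5947078555548337 [ 0.0003  0.0004  0.0015  0.0009  0.0008  0.0008  0.0001 -0.0009 -0.0009
 -0.0023 -0.0009]
tip bot 0.06344062409940944 61.57905432225996 -1.4634402001581168
slot bot 0.05416891057884062 61.60967471027146 -1.2410188755802478
slot pbot 0.04645879549627969 61.40149810299087 -3.632593183126941
tip pbot 0.055730985516927165 61.40047658750959 -3.4863689698338765
rack [[0.4447 0.1875 0.047 ]
 [0.4253 0.2646 0.047 ]
 [0.62   0.2296 0.047 ]
 [0.6002 0.3056 0.047 ]] plate top [[0.5559 0.2207 0.127 ]
 [0.541  0.2781 0.127 ]] fine top [[0.4695 0.21   0.127 ]
 [0.4543 0.2663 0.127 ]]
```

```bash
python3 - <<'E'
from h import *
go([.499,-.351,.168],tool(84.1,17.8,-5.9))
E
```

```text
turn [-46.51   0.43   6.8 ] shift [-0.3343 -0.0455  0.1682]
now 2.3 [ 0.6156 -0.0156  0.2948] width 0.9967360655528602 F [ 0.7867 -0.222   0.1741] j [-0.1468  0.7066  0.2212  0.891  -0.1264  2.0579  1.6132]
```

{"method": "move_arm", "body": {
  "moves": [
    [-46.5,0.4,6.8,-0.334,-0.046,0.168,0.085],
    [-46.5,0.4,6.8,-0.334,-0.046,0.168,0.085],
    [-46.5,0.4,6.8,-0.334,-0.046,0.168,0.085],
    [-46.5,0.4,6.8,-0.334,-0.046,0.168,0.085],
    [-46.5,0.4,6.8,-0.334,-0.046,0.168,0.085],
    [-46.5,0.4,6.8,-0.334,-0.046,0.168,0.085],
    [-46.5,0.4,6.8,-0.334,-0.046,0.168,0.085],
    [-46.5,0.4,6.8,-0.334,-0.046,0.168,0.085],
    [-46.5,0.4,6.8,-0.334,-0.046,0.168,0.085],
    [-46.5,0.4,6.8,-0.334,-0.046,0.168,0.085]
  ]
}}

```text
clock: 3.3
position: [0.4978, -0.352, 0.1683]
ee_rot: [0.735, 0.661, 0.103, 0.115]
ft_force: [0.1, 0.9, 1.1]
grip_width: 0.993
```

```bash
python3 - <<'E'
from h import *
import pickle
cams.camera('wrist');cams.camera('wrist')
p=cams.camera_params('wrist'); im=cams.camera('wrist')
pickle.dump(p,open('w3.pkl','wb')); cv2.imwrite('pics/w3.png',im[:,:,::-1])
tz=np.array([.305,-.031,-.952]); top=np.array([.5174,-.3529,.111])
print('pred top centre px',proj(p,top), 'angles', R.from_quat(manip.get_obs()['ee_rot']).as_matrix())
go(top+.039*tz,tool(84.1,17.8,-5.9))
E
```

```text
pred top centre px [[319.4802 263.3776]] angles [[ 0.1021  0.9471  0.3043]
 [ 0.9948 -0.0969 -0.0322]
 [-0.001   0.306  -0.952 ]]
turn [0.02 0.04 0.05] shift [-0.0005 -0.0002  0.0998]
now 3.45 [ 0.4992 -0.3504  0.1689] width 0.9956290731907526 F [ 0.9698 -0.1391  0.1247] j [ 0.2432  0.1639  0.4178  1.8573 -0.2921  0.8848  2.2733]
```

View pics/w3.png

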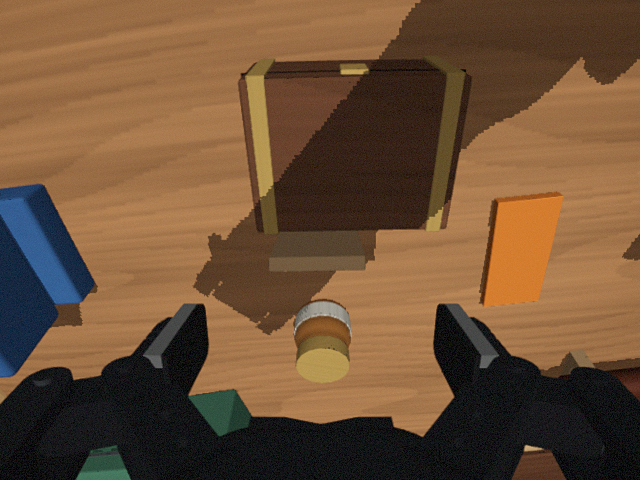

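The board's top end is at (270,252)-(365,270), within 2 px of my prediction and centred between the jaws. I'll descend and grip.

{"method": "move_arm", "body": {
  "moves": [
    [0,0,0,-0.001,0,0.04,0.085],
    [0,0,0,-0.001,0,0.07,0.085],
    [0,0,0,-0.001,0,0.1,0.085],
    [0,0,0,-0.001,0,0.1,0.085],
    [0,0,0,-0.001,0,0.1,0.045],
    [0,0,0,-0.001,0,0.1,0.045],
    [0,0,0,-0.001,0,0.1,0.045],
    [0,0,0,-0.001,0,0.1,0.045],
    [0,0,0,-0.001,0,0.1,0.045],
    [0,0,0,-0.001,0,0.1,0.045]
  ],
  "grip_force": 40
}}

```text
clock: 4.45
position: [0.529, -0.3569, 0.0753]
ee_rot: [0.734, 0.661, 0.104, 0.117]
ft_force: [-2.0, 2.0, 7.9]
grip_width: 0.624
```

{"method": "move_arm", "body": {
  "moves": [
    [0,0,0,0,0.002,-0.02,0.045],
    [0,0,0,0,0.006,-0.05,0.045],
    [0,0,0,0,0.01,-0.1,0.045],
    [0,0,0,0,0.01,-0.15,0.045],
    [0,0,0,0,0.01,-0.2,0.045],
    [0,0,0,0,0.01,-0.2,0.045]
  ]
}}

```text
clock: 5.05
position: [0.4772, -0.3536, 0.2754]
ee_rot: [0.734, 0.66, 0.105, 0.121]
ft_force: [0.3, -0.3, -0.1]
grip_width: 0.622
```

```bash
python3 - <<'E'
from h import *
go([.59,0,.44],tool(97,0))
go([.585,.2615,.26],tool(103.8,0))
print(R.from_quat(manip.get_obs()['ee_rot']).as_matrix())
E
```

```text
turn [ 18.31   2.43 -13.02] shift [ 0.3628  0.1229 -0.1346]
now 5.05 [ 0.4772 -0.3536  0.2754] width 0.6222292175012069 F [ 0.318  -0.2906 -0.1205] j [ 0.2148  0.0317  0.4522  1.7602 -0.2009  1.0827  2.1988]
turn [ 18.18   3.52 -19.76] shift [0.6232 0.035  0.0243]
now 5.05 [ 0.4772 -0.3536  0.2754] width 0.6222292175012069 F [ 0.318  -0.2906 -0.1205] j [ 0.2148  0.0317  0.4522  1.7602 -0.2009  1.0827  2.1988]
[[ 0.1078  0.9434  0.3137]
 [ 0.9942 -0.1005 -0.0393]
 [-0.0055  0.3161 -0.9487]]
```

{"method": "move_arm", "body": {
  "moves": [
    [18.3,2.4,-13,0.363,0.123,-0.135,0.045],
    [18.3,2.4,-13,0.363,0.123,-0.135,0.045],
    [18.3,2.4,-13,0.363,0.123,-0.135,0.045],
    [18.3,2.4,-13,0.363,0.123,-0.135,0.045],
    [18.3,2.4,-13,0.363,0.123,-0.135,0.045],
    [18.3,2.4,-13,0.363,0.123,-0.135,0.045],
    [18.3,2.4,-13,0.363,0.123,-0.135,0.045],
    [18.3,2.4,-13,0.363,0.123,-0.135,0.045],
    [18.3,2.4,-13,0.363,0.123,-0.135,0.045]
  ]
}}

```text
clock: 5.95
position: [0.5916, 0.0093, 0.4341]
ee_rot: [0.659, 0.753, 0.0, -0.006]
ft_force: [0.1, 0.9, -0.9]
grip_width: 0.623
```

```bash
python3 - <<'E'
from h import *
go([.585,.2615,.21],tool(103.8,0))
print(R.from_quat(manip.get_obs()['ee_rot']).as_matrix())
E
```

```text
turn [-0.38 -0.52 -6.17] shift [0.2489 0.0285 0.2261]
now 5.95 [0.5916 0.0093 0.4341] width 0.622780836752696 F [ 0.123   0.8652 -0.8659] j [-0.2199  0.2452  0.1742  1.1591 -0.0509  1.7484  1.6444]
[[-0.1327  0.9911 -0.0082]
 [ 0.9911  0.1327  0.0076]
 [ 0.0087 -0.0071 -0.9999]]
```

{"method": "move_arm", "body": {
  "moves": [
    [0,0,-6.8,0.26,0.027,0.23,0.045],
    [0,0,-6.8,0.26,0.027,0.23,0.045],
    [0,0,-6.8,0.26,0.027,0.23,0.045],
    [0,0,-6.8,0.26,0.027,0.23,0.045],
    [0,0,-6.8,0.26,0.027,0.23,0.045],
    [0,0,-6.8,0.26,0.027,0.23,0.045],
    [0,0,-6.8,0.26,0.027,0.23,0.045],
    [0,0,-6.8,0.26,0.027,0.23,0.045],
    [0,0,-6.8,0.26,0.027,0.23,0.045],
    [0,0,-6.8,0.26,0.027,0.23,0.045]
  ]
}}

```text
clock: 6.95
position: [0.5835, 0.2635, 0.2047]
ee_rot: [0.617, 0.787, -0.001, -0.005]
ft_force: [0.5, -1.2, -0.2]
grip_width: 0.625
```

```bash
python3 - <<'E'
from h import *
for _ in range(3): im=cams.camera('scene')
s=im[:,:,::-1]; cv2.imwrite('pics/s4.png',s)
S=cams.camera_params('scene')
go([.585,.2615,.21],tool(103.8,0)); M=R.from_quat(manip.get_obs()['ee_rot']).as_matrix(); print(M)
# predicted centre lines: slot +63 mouth ends at z=.047
a=np.radians(13.8); ex=np.array([np.cos(a),np.sin(a),0]); ey=np.array([-np.sin(a),np.cos(a),0])
c=np.array([.585,.2615,.047]); print('slot ends px',proj(S,[c-.037*ey,c+.037*ey]))
tcp=manip.get_obs()['position']; b=tcp+M[:,2]*.076
print('board bottom +x edge px',proj(S,[b+.005*ex-.027*ey,b+.005*ex+.027*ey]),b)
cv2.imwrite('pics/c4.png',crop(s,380,190,115,150,460*1,600))
E
```

```text
turn [-0.42 -0.42  0.02] shift [-0.0025  0.0009 -0.0051]
now 7.1 [0.5835 0.2637 0.2049] width 0.6259105683551004 F [-0.4944  0.2918 -0.7722] j [-0.4996  0.382   0.0113  1.4501 -0.0136  1.3148  1.3263]
[[-0.2388  0.971  -0.0088]
 [ 0.971   0.2389  0.0054]
 [ 0.0074 -0.0073 -0.9999]]
slot ends px [[422.0291 303.567 ]
 [457.5076 298.8667]]
board bottom +x edge px [[434.4592 270.6027]
 [461.6292 267.2815]] [0.5828 0.2641 0.1289]
```

View pics/c4.png

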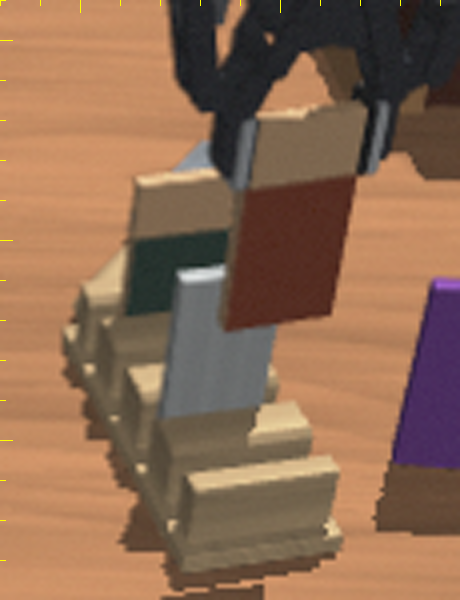

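The board hangs above the outer free slot. Its lower edge is at scene (436,272)-(463,269), and the slot mouth centre is about (423,305)-(460,301), matching my estimate within a pixel. Lowering it now.

{"method": "move_arm", "body": {
  "moves": [
    [-0.4,-0.4,0,-0.0025,0.001,0.03,0.045],
    [-0.4,-0.4,0,-0.0025,0.001,0.06,0.045],
    [-0.4,-0.4,0,-0.0025,0.001,0.08,0.045],
    [-0.4,-0.4,0,-0.0025,0.001,0.095,0.045],
    [-0.4,-0.4,0,-0.0025,0.001,0.105,0.045],
    [-0.4,-0.4,0,-0.0025,0.001,0.111,0.045],
    [-0.4,-0.4,0,-0.0025,0.001,0.111,0.045]
  ]
}}

```text
clock: 7.8
position: [0.583, 0.2632, 0.0925]
ee_rot: [0.616, 0.788, -0.001, -0.001]
ft_force: [-0.3, 0.1, -0.6]
grip_width: 0.623
```

{"method": "move_arm", "body": {
  "moves": [
    [0,0,0,0,0,0.002,0.045],
    [0,0,0,0,0,0.003,0.045],
    [0,0,0,0,0,0.003,0.045]
  ]
}}

```text
clock: 8.1
position: [0.5835, 0.2636, 0.0905]
ee_rot: [0.616, 0.788, -0.0, -0.001]
ft_force: [0.2, 0.4, 2.6]
grip_width: 0.629
```

{"method": "move_arm", "body": {
  "moves": [
    [0,0,0,0,0,0.003,0.07],
    [0,0,0,0,0,0.003,0.085],
    [0,0,0,0,0,0.003,0.085],
    [0,0,0,0,0,0.003,0.085],
    [0,0,0,0,0,-0.03,0.085],
    [0,0,0,0,0,-0.07,0.085],
    [0,0,0,0,0,-0.11,0.085],
    [0,0,0,0,0,-0.11,0.085]
  ]
}}

```text
clock: 8.9
position: [0.5858, 0.2646, 0.2063]
ee_rot: [0.616, 0.788, 0.004, 0.001]
ft_force: [0.3, -0.2, 0.3]
grip_width: 0.993
```

```bash
python3 - <<'E'
from h import *
for _ in range(2): im=cams.camera('scene')
s=im[:,:,::-1]; cv2.imwrite('pics/s5.png',s)
S=cams.camera_params('scene')
p=cams.camera_params('wrist'); w=cams.camera('wrist')[:,:,::-1]
import pickle; pickle.dump(p,open('w5.pkl','wb')); cv2.imwrite('pics/w5.png',w)
print('pred plate top px wrist',proj(p,[.546,.2505,.127]))
c=np.zeros((480,800,3),np.uint8); c[:480,:320]=crop(s,390,220,80,120,320,480)
c[:,322:]=crop(w,200,60,239,240,478,480); cv2.imwrite('pics/c5.png',c)
go([.546,.2505,.21],tool(103.8,0))
E
```

```text
pred plate top px wrist [[313.1335 187.9926]]
turn [-0.16 -0.02  0.14] shift [-0.0035 -0.039  -0.0108]
now 9.05 [0.583  0.2633 0.1991] width 0.9987986039598368 F [-0.1918 -0.3132  0.1066] j [-0.5039  0.3816  0.0116  1.4628 -0.0055  1.2998  1.3224]
```

View pics/c5.png

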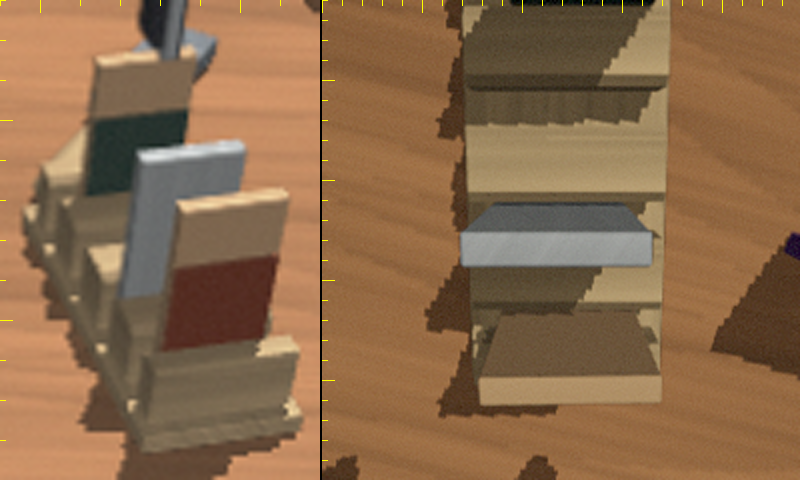

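Sanding board stands upright in the outer slot, let go. The plate's top end is at wrist px (269..365, 176..193), centre (317,184.5).

```bash
python3 - <<'E'
from h import *
import pickle
p=pickle.load(open('w5.pkl','rb'))
q=lambda x,y:(200+(x-322)/2,60+y/2)
print('plate',atz(p,[q(461,233),q(651,233),q(461,266),q(652,266),q(556.5,249.5)],.127),'board',atz(p,[q(480,377),q(661,377),q(480,404),q(661,402)],.127))
c=atz(p,[q(556.5,249.5)],.127)[0]; print(c)
for z in (.20,.088): go([c[0],c[1],z],tool(103.8,0))
E
```

```text
plate [[0.5456 0.2256 0.127 ]
 [0.533  0.2765 0.127 ]
 [0.5546 0.2275 0.127 ]
 [0.5417 0.2792 0.127 ]
 [0.5437 0.2523 0.127 ]] board [[0.5849 0.2396 0.127 ]
 [0.5723 0.2905 0.127 ]
 [0.593  0.2413 0.127 ]
 [0.5797 0.2927 0.127 ]]
[0.5437 0.2523 0.127 ]
turn [-0.16 -0.02  0.14] shift [-0.0012 -0.0408 -0.0008]
now 9.05 [0.583  0.2633 0.1991] width 0.9987986039598368 F [-0.1918 -0.3132  0.1066] j [-0.5039  0.3816  0.0116  1.4628 -0.0055  1.2998  1.3224]
turn [-0.16 -0.02  0.14] shift [-0.0012 -0.0405  0.1112]
now 9.05 [0.583  0.2633 0.1991] width 0.9987986039598368 F [-0.1918 -0.3132  0.1066] j [-0.5039  0.3816  0.0116  1.4628 -0.0055  1.2998  1.3224]
```

{"method": "move_arm", "body": {
  "moves": [
    [0,0,0,-0.001,-0.041,0,0.085],
    [0,0,0,-0.001,-0.041,0,0.085],
    [0,0,0,-0.001,-0.041,0.04,0.085],
    [0,0,0,-0.001,-0.041,0.08,0.085],
    [0,0,0,-0.001,-0.041,0.107,0.085],
    [0,0,0,-0.001,-0.041,0.107,0.085],
    [0,0,0,-0.001,-0.041,0.107,0.085]
  ]
}}

```text
clock: 9.75
position: [0.5433, 0.2524, 0.0926]
ee_rot: [0.616, 0.788, -0.001, -0.001]
ft_force: [0.6, -0.2, 1.3]
grip_width: 0.993
```

```bash
python3 - <<'E'
from h import *
go([.5437,.2523,.092],tool(103.8,0))
E
```

```text
turn [-0.21 -0.    0.13] shift [-0.0002  0.0004  0.0006]
now 9.75 [0.5433 0.2524 0.0926] width 0.9934078655409546 F [ 0.5665 -0.1754  1.2646] j [-0.5095  0.3887 -0.0014  1.6885 -0.0006  1.0679  1.3035]
```

{"method": "move_arm", "body": {
  "moves": [
    [0,0,0,0,0,0,0.045],
    [0,0,0,0,0,0,0.045],
    [0,0,0,0,0,0,0.045],
    [0,0,0,0,0,0,0.045],
    [0,0,0,0,0,0,0.045],
    [0,0,0,0,0,0,0.045]
  ],
  "grip_force": 110
}}

```text
clock: 10.35
position: [0.5447, 0.2528, 0.0949]
ee_rot: [0.616, 0.788, 0.001, -0.0]
ft_force: [-0.6, -1.1, 7.1]
grip_width: 0.609
```

{"method": "move_arm", "body": {
  "moves": [
    [0,0,0,0,0,-0.015,0.045],
    [0,0,0,0,0,-0.035,0.045],
    [0,0,0,0,0,-0.07,0.045],
    [0,0,0,0,0,-0.12,0.045],
    [0,0,0,0,0,-0.17,0.045],
    [0,0,0,0,0,-0.22,0.045],
    [0,0,0,0,0,-0.27,0.045],
    [0,0,0,0,0,-0.29,0.045]
  ]
}}

```text
clock: 11.15
position: [0.5443, 0.2526, 0.3895]
ee_rot: [0.616, 0.788, 0.003, 0.001]
ft_force: [0.3, 0.2, -4.0]
grip_width: 0.609
```

```bash
cat >> h.py <<'E'
c=np.array([.5325,-.0209,.208]); SL,YW=61.8,-1.6
def face(gap,up=.006,dy=0,sl=SL,yw=YW):
    s,y=np.radians([sl,yw]); n=np.array([np.sin(s)*np.cos(y),np.sin(s)*np.sin(y),np.cos(s)])
    t=np.array([np.cos(s)*np.cos(y),np.cos(s)*np.sin(y),-np.sin(s)]); l=np.cross(n,t)
    return c+n*(.005+gap)-t*(up+.0254)+l*dy, tool(90+yw,90-sl,yw)
E
python3 - <<'E'
from h import *
p,r=face(.08); print(p,r.as_matrix())
go(p+[.03,.05,.07],r)
go(p,r,(p+[.03,.05,.07],r))
E
```

```text
[ 0.5925 -0.0226  0.2758] [[ 0.0279  0.881   0.4724]
 [ 0.9996 -0.0246 -0.0132]
 [ 0.      0.4726 -0.8813]]
turn [-27.77  -3.99  15.17] shift [-0.2375  0.0215  0.0432]
now 11.15 [0.5443 0.2526 0.3895] width 0.6091614673843577 F [ 0.3346  0.179  -4.0321] j [-0.5227  0.2429  0.0162  1.2484 -0.005   1.6451  1.3066]
turn [0. 0. 0.] shift [-0.0508 -0.0583  0.0482]
now 11.15 [0.5443 0.2526 0.3895] width 0.6091614673843577 F [ 0.3346  0.179  -4.0321] j [-0.5227  0.2429  0.0162  1.2484 -0.005   1.6451  1.3066]
```

{"method": "move_arm", "body": {
  "moves": [
    [-5.5,-0.8,3,-0.05,0.004,0.008,0.045],
    [-11,-1.6,6,-0.09,0.008,0.016,0.045],
    [-16.6,-2.4,9,-0.13,0.012,0.025,0.045],
    [-22,-3.2,12,-0.17,0.017,0.034,0.045],
    [-27.8,-4,15.2,-0.21,0.0215,0.0432,0.045],
    [-27.8,-4,15.2,-0.2375,0.0215,0.0432,0.045],
    [-27.8,-4,15.2,-0.2375,0.0215,0.0432,0.045],
    [-27.8,-4,15.2,-0.2375,0.0215,0.0432,0.045]
  ]
}}

```text
clock: 11.95
position: [0.6215, 0.0267, 0.34]
ee_rot: [0.696, 0.676, 0.166, 0.174]
ft_force: [-0.3, -0.6, -4.6]
grip_width: 0.613
```

{"method": "move_arm", "body": {
  "moves": [
    [0,0,0,-0.0125,-0.0145,0.012,0.045],
    [0,0,0,-0.025,-0.029,0.024,0.045],
    [0,0,0,-0.038,-0.044,0.036,0.045],
    [0,0,0,-0.051,-0.058,0.048,0.045],
    [0,0,0,-0.051,-0.058,0.048,0.045],
    [0,0,0,-0.051,-0.058,0.048,0.045]
  ]
}}

```text
clock: 12.55
position: [0.592, -0.0219, 0.2708]
ee_rot: [0.695, 0.677, 0.167, 0.174]
ft_force: [-0.1, 0.7, -3.4]
grip_width: 0.609
```

```bash
python3 - <<'E'
from h import *
for _ in range(2): im=cams.camera('scene')
s=im[:,:,::-1]; cv2.imwrite('pics/s6.png',s)
o=manip.get_obs(); M=R.from_quat(o['ee_rot']).as_matrix(); print(M,o['position'])
go(*face(.08)); go(*face(.02))
S=cams.camera_params('scene')
r=R.from_quat(o['ee_rot'])
# plate corners in tool frame (x=width,y=thick,z): upper end at z=-.0321, lower +.0829
L=[(x,.005,z) for z in (-.0321,.0829) for x in (-.027,.027)]
print('pred plate front corners',proj(S,r.apply(L)+o['position']))
t=cams.camera('top')[:,:,::-1]; cv2.imwrite('pics/t6.png',t); print('top pred',proj(cams.camera_params('top'),r.apply(L)+o['position']))
k=np.zeros((600,800,3),np.uint8)
k[:600,:480]=crop(s,255,165,80,100,480,600); k[:320,480:]=crop(t,280,200,64,64,320,320)
cv2.imwrite('pics/c6.png',k)
E
```

```text
[[ 0.0266  0.883   0.4687]
 [ 0.9996 -0.0219 -0.0155]
 [-0.0034  0.469  -0.8832]] [ 0.5926 -0.0217  0.2715]
turn [-0.23  0.14  0.16] shift [-0.0009  0.002  -0.0038]
now 12.65 [ 0.5926 -0.0217  0.2715] width 0.603936333028273 F [ 0.6305  0.2487 -3.6228] j [-0.3003 -0.1109  0.2173  1.9455  0.104   0.8212  1.4145]
turn [-0.23  0.14  0.16] shift [-0.0007 -0.058  -0.0036]
now 12.65 [ 0.5926 -0.0217  0.2715] width 0.603936333028273 F [ 0.6305  0.2487 -3.6228] j [-0.3003 -0.1109  0.2173  1.9455  0.104   0.8212  1.4145]
pred plate front corners [[277.2315 180.5585]
 [308.5272 181.6723]
 [275.3361 247.0151]
 [306.1607 248.4493]]
top pred [[337.7663 221.593 ]
 [307.5977 220.7573]
 [336.7369 200.4898]
 [309.3674 199.736 ]]
```

View pics/c6.png

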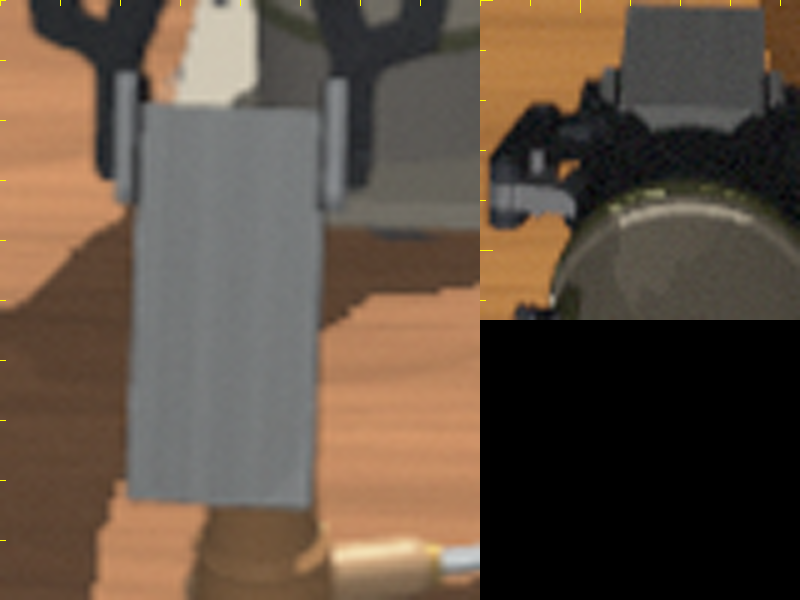

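```bash
python3 - <<'E'
from h import *
p=cams.camera_params('wrist'); w=cams.camera('wrist'); cv2.imwrite('pics/w6.png',w[:,:,::-1])
o=manip.get_obs(); r=R.from_quat(o['ee_rot'])
for d in (0,.03,-.03):  # plate lean about tool x at the grasp point (z=-.019)
    q=[]
    for y,z in ((-.005,.0829),(-.005,-.0321),(.005,-.0321)):
        v=R.from_rotvec([d,0,0]).apply([0,y,z+.019])-[0,0,.019]; q+=[v+[-.027,0,0],v+[.027,0,0]]
    print(d,np.round(proj(p,r.apply(q)+o['position']),1).tolist())
for cx in (290,320,345):
    print(cx,[ (y,*w[y,cx-6:cx+7].mean(0).astype(int)) for y in range(210,330,3)])
E
```

```text
0 [[275.1, 243.1], [364.4, 243.1], [235.4, 343.2], [402.9, 343.2], [237.5, 369.8], [400.8, 369.8]]
0.03 [[274.9, 238.3], [364.6, 238.3], [235.4, 344.5], [402.9, 344.6], [237.6, 370.5], [400.7, 370.5]]
-0.03 [[275.3, 247.9], [364.2, 247.9], [235.4, 341.9], [402.9, 341.9], [237.3, 369.0], [401.0, 369.0]]
290 [(210, np.int64(172), np.int64(123), np.int64(79)), (213, np.int64(173), np.int64(125), np.int64(80)), (216, np.int64(170), np.int64(123), np.int64(79)), (219, np.int64(171), np.int64(124), np.int64(80)), (222, np.int64(129), np.int64(90), np.int64(55)), (225, np.int64(90), np.int64(60), np.int64(38)), (228, np.int64(51), np.int64(29), np.int64(20)), (231, np.int64(66), np.int64(33), np.int64(23)), (234, np.int64(82), np.int64(42), np.int64(31)), (237, np.int64(92), np.int64(49), np.int64(33)), (240, np.int64(114), np.int64(68), np.int64(53)), (243, np.int64(76), np.int64(76), np.int64(74)), (246, np.int64(75), np.int64(77), np.int64(75)), (249, np.int64(75), np.int64(77), np.int64(75)), (252, np.int64(75), np.int64(77), np.int64(74)), (255, np.int64(78), np.int64(77), np.int64(76)
[... 4427 characters left out ...]
np.int64(73)), (288, np.int64(74), np.int64(75), np.int64(73)), (291, np.int64(74), np.int64(74), np.int64(74)), (294, np.int64(74), np.int64(74), np.int64(74)), (297, np.int64(74), np.int64(76), np.int64(73)), (300, np.int64(75), np.int64(76), np.int64(74)), (303, np.int64(75), np.int64(75), np.int64(74)), (306, np.int64(73), np.int64(75), np.int64(73)), (309, np.int64(74), np.int64(75), np.int64(73)), (312, np.int64(76), np.int64(77), np.int64(75)), (315, np.int64(76), np.int64(78), np.int64(75)), (318, np.int64(75), np.int64(77), np.int64(74)), (321, np.int64(75), np.int64(76), np.int64(74)), (324, np.int64(75), np.int64(76), np.int64(74)), (327, np.int64(75), np.int64(77), np.int64(74))]
```

```bash
python3 - <<'E'
from h import *
w=cv2.imread('pics/w6.png').mean(2)[:,280:360].mean(1); print(np.round(w[236:246]),np.round(w[335:376]))
import h
p,r=face(.015); go(p,tool(90+YW,90-61.2,YW))
E
```

```text
[56. 58. 62. 71. 84. 91. 90. 76. 75. 76.] [ 76.  76.  76.  76.  75.  81.  90.  99. 100. 101. 102. 102. 102. 102.
 102. 102. 102. 102. 102. 102. 102. 102. 101. 101. 101. 101. 101. 101.
 101. 102. 100.  90.  74.  70.  72.  70.  70.  68.  67.  68.  68.]
turn [-0.85  0.15  0.15] shift [-0.0003 -0.0627 -0.0038]
now 12.75 [ 0.5925 -0.0221  0.2712] width 0.6061261626356479 F [-0.2752  0.5763 -3.7843] j [-0.3001 -0.1109  0.2178  1.946   0.104   0.8208  1.4148]
```

{"method": "move_arm", "body": {
  "moves": [
    [-0.4,0.15,0.15,0,-0.02,-0.004,0.045],
    [-0.4,0.15,0.15,0,-0.04,-0.004,0.045],
    [-0.4,0.15,0.15,0,-0.055,-0.004,0.045],
    [-0.4,0.15,0.15,0,-0.063,-0.004,0.045],
    [-0.4,0.15,0.15,0,-0.063,-0.004,0.045],
    [-0.4,0.15,0.15,0,-0.063,-0.004,0.045]
  ]
}}

```text
clock: 13.35
position: [0.535, -0.0215, 0.245]
ee_rot: [0.696, 0.675, 0.171, 0.176]
ft_force: [0.1, 0.1, -4.3]
grip_width: 0.612
```

```bash
python3 - <<'E'
from h import *
p,r=face(0); go(p,tool(90+YW,90-61.5,YW)); print(manip.get_obs()['torque'])
E
```

```text
turn [-0.16  0.03 -0.07] shift [ 0.0005 -0.0147 -0.    ]
now 13.35 [ 0.535  -0.0215  0.245 ] width 0.6121093026811695 F [ 0.07    0.1388 -4.3447] j [-0.2906 -0.2366  0.1849  2.1071  0.1485  0.7804  1.3619]
[0.06   0.9516 0.0284]
```

Gap is nominally 15 mm. I'll close slowly and watch the force.

{"method": "move_arm", "body": {
  "moves": [
    [0,0,0,0,-0.003,0,0.045],
    [0,0,0,0,-0.006,0,0.045],
    [0,0,0,0,-0.009,0,0.045],
    [0,0,0,0,-0.011,0,0.045],
    [0,0,0,0,-0.011,0,0.045]
  ]
}}

```text
clock: 13.85
position: [0.5249, -0.0214, 0.2393]
ee_rot: [0.696, 0.675, 0.171, 0.176]
ft_force: [2.5, 0.6, -5.0]
grip_width: 0.608
```

{"method": "move_arm", "body": {
  "moves": [
    [0,0,0,0,-0.001,0,0.045],
    [0,0,0,0,-0.002,0,0.045],
    [0,0,0,0,-0.002,0,0.045]
  ]
}}

```text
clock: 14.15
position: [0.5242, -0.0213, 0.2394]
ee_rot: [0.695, 0.675, 0.172, 0.177]
ft_force: [7.8, -0.1, -4.2]
grip_width: 0.609
```

```bash
python3 - <<'E'
from h import *
p,r=face(0); go(p,tool(90+YW,90-61.5,YW)); print(manip.get_obs()['torque'])
E
```

```text
turn [-0.    0.03 -0.08] shift [ 0.0007 -0.0026  0.0002]
now 14.15 [ 0.5242 -0.0213  0.2394] width 0.6094600704880876 F [ 7.8174 -0.1011 -4.2237] j [-0.2873 -0.261   0.1771  2.1384  0.1568  0.7715  1.3514]
[-0.0945 -0.899  -0.1573]
```

{"method": "move_arm", "body": {
  "moves": [
    [-1,0,0,0,0,0,0.045],
    [-1,0,0,0,0,0,0.045],
    [-1,0,0,0,0,0,0.045]
  ]
}}

```text
clock: 14.45
position: [0.5241, -0.0213, 0.2395]
ee_rot: [0.694, 0.674, 0.177, 0.182]
ft_force: [7.4, 0.2, -2.9]
grip_width: 0.607
```

{"method": "move_arm", "body": {
  "moves": [
    [-1,0,0,0,0,0,0.045],
    [-1,0,0,0,0,0,0.045],
    [-1,0,0,0,0,0,0.045]
  ]
}}

```text
clock: 14.75
position: [0.524, -0.0213, 0.2395]
ee_rot: [0.692, 0.672, 0.183, 0.188]
ft_force: [6.8, -0.2, -2.1]
grip_width: 0.608
```

```bash
python3 - <<'E'
from h import *
p,r=face(0); go(p,tool(90+YW,90-61.5,YW)); print(manip.get_obs()['torque'])
E
```

```text
turn [ 1.98  0.03 -0.08] shift [ 0.0007 -0.0025  0.0003]
now 14.75 [ 0.524  -0.0213  0.2395] width 0.6082355400121227 F [ 6.8282 -0.2141 -2.1081] j [-0.2815 -0.2826  0.1675  2.1669  0.1738  0.7318  1.3348]
[-0.021  -0.6093 -0.0505]
```

{"method": "move_arm", "body": {
  "moves": [
    [1,0,0,0,0,0,0.045],
    [2,0,0,0,0,0,0.045],
    [2,0,0,0,0,0,0.045],
    [2,0,0,0,0,0,0.045]
  ]
}}

```text
clock: 15.15
position: [0.5242, -0.0213, 0.2395]
ee_rot: [0.695, 0.675, 0.171, 0.176]
ft_force: [6.2, -0.9, -1.7]
grip_width: 0.608
```

```bash
python3 - <<'E'
from h import *
p,r=face(0); go(p,tool(90+YW,90-61.5,YW)); print(manip.get_obs()['torque'])
E
```

```text
turn [-0.03  0.03 -0.08] shift [ 0.0007 -0.0026  0.0003]
now 15.15 [ 0.5242 -0.0213  0.2395] width 0.6076088112923242 F [ 6.2289 -0.8744 -1.7389] j [-0.2876 -0.2609  0.1774  2.138   0.1567  0.7724  1.3515]
[-0.0793 -0.7249 -0.1101]
```

{"method": "move_arm", "body": {
  "moves": [
    [1,0,0,0,0,0,0.045],
    [1,0,0,0,0,0,0.045],
    [1,0,0,0,0,0,0.045]
  ]
}}

```text
clock: 15.45
position: [0.5245, -0.0213, 0.2398]
ee_rot: [0.697, 0.677, 0.166, 0.171]
ft_force: [8.5, -0.7, -1.1]
grip_width: 0.607
```

```bash
python3 - <<'E'
from h import *
p,r=face(0); go(p,tool(90+YW,90-61.5,YW)); print(manip.get_obs()['torque'])
E
```

```text
turn [-0.98  0.02 -0.08] shift [ 0.0006 -0.003   0.0004]
now 15.45 [ 0.5245 -0.0213  0.2398] width 0.6065845800833852 F [ 8.515  -0.6863 -1.0749] j [-0.2903 -0.25    0.1821  2.1233  0.1485  0.7919  1.3595]
[-0.1284 -1.1067 -0.1325]
```

{"method": "move_arm", "body": {
  "moves": [
    [1,0,0,0,0,0,0.045],
    [1,0,0,0,0,0,0.045],
    [1,0,0,0,0,0,0.045]
  ]
}}

```text
clock: 15.75
position: [0.5248, -0.0213, 0.2401]
ee_rot: [0.698, 0.678, 0.16, 0.165]
ft_force: [8.5, 0.5, -1.6]
grip_width: 0.606
```

```bash
python3 - <<'E'
from h import *
p,r=face(0); go(p,tool(90+YW,90-61.5,YW)); print(manip.get_obs()['torque'])
E
```

```text
turn [-1.93  0.02 -0.08] shift [ 0.0006 -0.0034  0.0006]
now 15.75 [ 0.5248 -0.0213  0.2401] width 0.6059774399535102 F [ 8.4781  0.5255 -1.5914] j [-0.2926 -0.2388  0.1866  2.1087  0.1405  0.8112  1.3673]
[-0.1313 -1.5608 -0.1272]
```

{"method": "move_arm", "body": {
  "moves": [
    [-1.5,0,0,0,0,0,0.045],
    [-1.5,0,0,0,0,0,0.045],
    [-1.5,0,0,0,0,0,0.045]
  ]
}}

```text
clock: 16.05
position: [0.5242, -0.0213, 0.2396]
ee_rot: [0.696, 0.676, 0.169, 0.173]
ft_force: [8.5, 0.5, -1.8]
grip_width: 0.608
```

```bash
python3 - <<'E'
from h import *
p,r=face(0); go(p,tool(90+YW,90-61.5,YW)); print(manip.get_obs()['torque'])
E
```

```text
turn [-0.5   0.02 -0.08] shift [ 0.0006 -0.0026  0.0004]
now 16.05 [ 0.5242 -0.0213  0.2396] width 0.6084329435740071 F [ 8.524   0.5253 -1.7825] j [-0.2892 -0.256   0.1799  2.1312  0.1526  0.7819  1.3555]
[-0.0203 -1.3604 -0.1171]
```

{"method": "move_arm", "body": {
  "moves": [
    [-0.3,0,0,0,0,0,0.045],
    [-0.3,0,1.5,0,0,0,0.045],
    [-0.3,0,3,0,0,0,0.045],
    [-0.3,0,3,0,0,0,0.045],
    [-0.3,0,3,0,0,0,0.045]
  ]
}}

```text
clock: 16.55
position: [0.5239, -0.0214, 0.2394]
ee_rot: [0.713, 0.657, 0.174, 0.171]
ft_force: [6.1, -2.0, 0.1]
grip_width: 0.606
```

```bash
python3 - <<'E'
from h import *
p,r=face(0); go(p,tool(90+YW,90-61.5,YW)); o=manip.get_obs(); print(o['torque'],'n.pos mm',1e3*r.as_matrix()[:,1]@o['position'])
E
```

```text
turn [-0.25  0.05 -3.08] shift [ 0.0006 -0.0024  0.0003]
now 16.55 [ 0.5239 -0.0214  0.2394] width 0.6056590059119207 F [ 6.1283 -1.9658  0.0525] j [-0.2797 -0.2581  0.1711  2.1351  0.1519  0.7763  1.3035]
[-0.22   -0.8932 -0.0738] n.pos mm 575.2289664929075
```

{"method": "move_arm", "body": {
  "moves": [
    [0,0,-1.5,0,0,0,0.045],
    [0,0,-3,0,0,0,0.045],
    [0,0,-3,0,0,0,0.045],
    [0,0,-3,0,0,0,0.045]
  ]
}}

```text
clock: 16.95
position: [0.5241, -0.0213, 0.2396]
ee_rot: [0.696, 0.676, 0.17, 0.175]
ft_force: [6.6, -0.1, -0.2]
grip_width: 0.607
```

```bash
python3 - <<'E'
from h import *
p,r=face(0); go(p,tool(90+YW,90-61.5,YW)); o=manip.get_obs(); print(o['torque'],'n.pos mm',1e3*r.as_matrix()[:,1]@o['position'])
E
```

```text
turn [-0.22  0.03 -0.08] shift [ 0.0006 -0.0026  0.0004]
now 16.95 [ 0.5241 -0.0213  0.2396] width 0.6066472888978935 F [ 6.6474 -0.0694 -0.2302] j [-0.2885 -0.259   0.1784  2.1352  0.1552  0.7764  1.3529]
[-0.0172 -1.1993 -0.1409] n.pos mm 575.4965669664396
```

{"method": "move_arm", "body": {
  "moves": [
    [0,0,-1.5,0,0,0,0.045],
    [0,0,-3,0,0,0,0.045],
    [0,0,-3,0,0,0,0.045],
    [0,0,-3,0,0,0,0.045]
  ]
}}

```text
clock: 17.35
position: [0.5246, -0.021, 0.2399]
ee_rot: [0.678, 0.693, 0.166, 0.18]
ft_force: [10.4, 0.9, -2.1]
grip_width: 0.612
```

```bash
python3 - <<'E'
from h import *
p,r=face(0); go(p,tool(90+YW,90-61.5,YW)); o=manip.get_obs(); print(o['torque'],'n.pos mm',1e3*r.as_matrix()[:,1]@o['position'])
E
```

```text
turn [-0.16  0.01  2.93] shift [ 0.0005 -0.0031  0.0004]
now 17.35 [ 0.5246 -0.021   0.2399] width 0.612266262389461 F [10.3528  0.8926 -2.0834] j [-0.2972 -0.2598  0.1857  2.1352  0.1587  0.776   1.4023]
[ 0.0916 -1.8334 -0.1325] n.pos mm 576.023352246645
```

{"method": "move_arm", "body": {
  "moves": [
    [0,0,2,0,0,0,0.045],
    [0,0,4,0,0,0,0.045],
    [0,0,6,0,0,0,0.045],
    [0,0,8,0,0,0,0.045],
    [0,0,8,0,0,0,0.045],
    [0,0,8,0,0,0,0.045]
  ]
}}

```text
clock: 17.95
position: [0.5242, -0.0216, 0.2396]
ee_rot: [0.725, 0.645, 0.178, 0.168]
ft_force: [8.1, -1.4, -1.2]
grip_width: 0.609
```

```bash
python3 - <<'E'
from h import *
p,r=face(0); go(p,tool(90+YW,90-61.5,YW)); o=manip.get_obs(); print(o['torque'],'n.pos mm',1e3*r.as_matrix()[:,1]@o['position'])
E
```

```text
turn [-0.22  0.07 -5.07] shift [ 0.0007 -0.0027  0.0004]
now 17.95 [ 0.5242 -0.0216  0.2396] width 0.6085349851392066 F [ 8.1099 -1.4405 -1.1665] j [-0.2737 -0.2573  0.1663  2.1346  0.1499  0.7755  1.2706]
[-0.4267 -1.1991 -0.0412] n.pos mm 575.5129562518191
```

{"method": "move_arm", "body": {
  "moves": [
    [0,0,-1.5,0,0,0,0.045],
    [0,0,-3,0,0,0,0.045],
    [0,0,-3,0,0,0,0.045],
    [0,0,-3,0,0,0,0.045]
  ]
}}

```text
clock: 18.35
position: [0.5239, -0.0214, 0.2394]
ee_rot: [0.707, 0.663, 0.173, 0.172]
ft_force: [5.8, -1.3, 0.3]
grip_width: 0.604
```

```bash
python3 - <<'E'
from h import *
p,r=face(0); go(p,tool(90+YW,90-61.5,YW)); o=manip.get_obs(); print(o['torque'],'n.pos mm',1e3*r.as_matrix()[:,1]@o['position'])
E
```

```text
turn [-0.26  0.05 -2.07] shift [ 0.0006 -0.0023  0.0003]
now 18.35 [ 0.5239 -0.0214  0.2394] width 0.6039885454932692 F [ 5.841  -1.3389  0.3044] j [-0.2826 -0.2584  0.1736  2.1352  0.153   0.7765  1.32  ]
[-0.2023 -0.8748 -0.0602] n.pos mm 575.2082458605765
```

Rotation about the tool's z gives a clean V with its minimum at +2.5 deg, which is flush across the face. I'll set that and repeat the pitch test.

{"method": "move_arm", "body": {
  "moves": [
    [-1.5,0,0.4,0,0,0,0.045],
    [-1.5,0,0.4,0,0,0,0.045],
    [-1.5,0,0.4,0,0,0,0.045],
    [-1.5,0,0.4,0,0,0,0.045]
  ]
}}

```text
clock: 18.75
position: [0.5239, -0.0214, 0.2394]
ee_rot: [0.707, 0.659, 0.182, 0.181]
ft_force: [7.0, -1.5, 0.8]
grip_width: 0.614
```

```bash
cat > q.py <<'E'
from h import *
p,r=face(0); go(p,tool(90+YW,90-61.5,YW)); o=manip.get_obs(); print(o['torque'],'n.pos mm',1e3*r.as_matrix()[:,1]@o['position'])
E
python3 q.py
```

```text
turn [ 1.23  0.07 -2.47] shift [ 0.0006 -0.0023  0.0003]
now 18.75 [ 0.5239 -0.0214  0.2394] width 0.6137622183231216 F [ 7.0192 -1.4729  0.7762] j [-0.2771 -0.2742  0.1645  2.1565  0.1665  0.7466  1.2994]
[-0.1566 -0.8312 -0.0941] n.pos mm 575.143653112051
```

{"method": "move_arm", "body": {
  "moves": [
    [1,0,0,0,0,0,0.045],
    [1,0,0,0,0,0,0.045],
    [1,0,0,0,0,0,0.045],
    [1,0,0,0,0,0,0.045]
  ]
}}

```text
clock: 19.15
position: [0.5239, -0.0214, 0.2393]
ee_rot: [0.709, 0.66, 0.176, 0.174]
ft_force: [7.2, -0.3, 0.3]
grip_width: 0.609
```

```bash
python3 q.py
```

```text
turn [ 0.22  0.05 -2.47] shift [ 0.0006 -0.0023  0.0003]
now 19.15 [ 0.5239 -0.0214  0.2393] width 0.6090760960507107 F [ 7.2475 -0.2909  0.2905] j [-0.2803 -0.2635  0.1702  2.1422  0.157   0.7667  1.3089]
[-0.1235 -0.9049 -0.0339] n.pos mm 575.1426209053925
```

{"method": "move_arm", "body": {
  "moves": [
    [1,0,0,0,0,0,0.045],
    [1,0,0,0,0,0,0.045],
    [1,0,0,0,0,0,0.045],
    [1,0,0,0,0,0,0.045]
  ]
}}

```text
clock: 19.55
position: [0.524, -0.0214, 0.2394]
ee_rot: [0.71, 0.662, 0.171, 0.168]
ft_force: [6.9, -0.2, 0.2]
grip_width: 0.61
```

```bash
python3 q.py
```

```text
turn [-0.75  0.03 -2.47] shift [ 0.0006 -0.0024  0.0003]
now 19.55 [ 0.524  -0.0214  0.2394] width 0.6104254820477382 F [ 6.8847 -0.2446  0.2285] j [-0.2831 -0.2527  0.1756  2.1279  0.1478  0.7863  1.3183]
[-0.2444 -1.2424 -0.0581] n.pos mm 575.2916206707505
```

{"method": "move_arm", "body": {
  "moves": [
    [1,0,0,0,0,0,0.045],
    [1,0,0,0,0,0,0.045],
    [1,0,0,0,0,0,0.045],
    [1,0,0,0,0,0,0.045]
  ]
}}

```text
clock: 19.95
position: [0.5244, -0.0214, 0.2397]
ee_rot: [0.712, 0.663, 0.165, 0.162]
ft_force: [10.7, -0.7, -0.5]
grip_width: 0.608
```

```bash
python3 q.py
```

```text
turn [-1.69  0.   -2.46] shift [ 0.0006 -0.0029  0.0004]
now 19.95 [ 0.5244 -0.0214  0.2397] width 0.6081316146883523 F [10.7144 -0.7308 -0.5492] j [-0.2858 -0.2415  0.1809  2.1132  0.1389  0.8053  1.3273]
[-0.2658 -1.8979 -0.0896] n.pos mm 575.7920681404236
```

{"method": "move_arm", "body": {
  "moves": [
    [1,0,0,0,0,0,0.045],
    [1,0,0,0,0,0,0.045],
    [1,0,0,0,0,0,0.045],
    [1,0,0,0,0,0,0.045]
  ]
}}

```text
clock: 20.35
position: [0.5249, -0.0214, 0.24]
ee_rot: [0.713, 0.664, 0.16, 0.157]
ft_force: [12.5, -1.3, -2.1]
grip_width: 0.61
```

```bash
python3 q.py
```

```text
turn [-2.62 -0.02 -2.47] shift [ 0.0006 -0.0034  0.0006]
now 20.35 [ 0.5249 -0.0214  0.24  ] width 0.6103485062271554 F [12.5398 -1.2725 -2.0768] j [-0.2881 -0.2304  0.1861  2.0985  0.1302  0.8242  1.3361]
[-0.2929 -2.39   -0.1124] n.pos mm 576.356395001076
```

Pitch also shows a clear kink, with flush at about +0.55 deg. I'll set that angle with slightly more press, then do a final look.

{"method": "move_arm", "body": {
  "moves": [
    [-1,0,0,0,0,0,0.045],
    [-2.1,0,0,0,0,0,0.045],
    [-2.1,0,0,0,-0.001,0,0.045],
    [-2.1,0,0,0,-0.0015,0,0.045],
    [-2.1,0,0,0,-0.0015,0,0.045],
    [-2.1,0,0,0,-0.0015,0,0.045]
  ]
}}

```text
clock: 20.95
position: [0.5235, -0.0213, 0.2395]
ee_rot: [0.71, 0.661, 0.172, 0.17]
ft_force: [14.7, -1.7, -1.2]
grip_width: 0.608
```

```bash
python3 q.py; python3 - <<'E'
from h import *
s=cams.camera('scene')[:,:,::-1]; t=cams.camera('top')[:,:,::-1]
o=manip.get_obs(); r=R.from_quat(o['ee_rot'])
L=[(x,.005,z) for z in (-.0321,.0829) for x in (-.027,.027)]
print('pred scene',proj(cams.camera_params('scene'),r.apply(L)+o['position']).round(1).tolist())
k=np.zeros((600,800,3),np.uint8)
k[:480,:320]=crop(s,255,165,80,120,320,480); k[:480,322:642]=crop(s,390,220,80,120,320,480); k[480:600,:]=crop(t,160,195,200,30,800,120)
cv2.imwrite('pics/c7.png',k)
E
```

```text
turn [-0.52  0.02 -2.47] shift [ 0.0006 -0.002   0.0006]
now 20.95 [ 0.5235 -0.0213  0.2395] width 0.6082020334460242 F [14.7116 -1.6534 -1.2303] j [-0.2829 -0.2565  0.1745  2.1321  0.1501  0.7821  1.3159]
[-0.2278 -2.4582 -0.1262] n.pos mm 574.8847563051505
pred scene [[282.8, 179.1], [311.4, 180.1], [281.1, 240.2], [309.3, 241.6]]
```

View pics/c7.png

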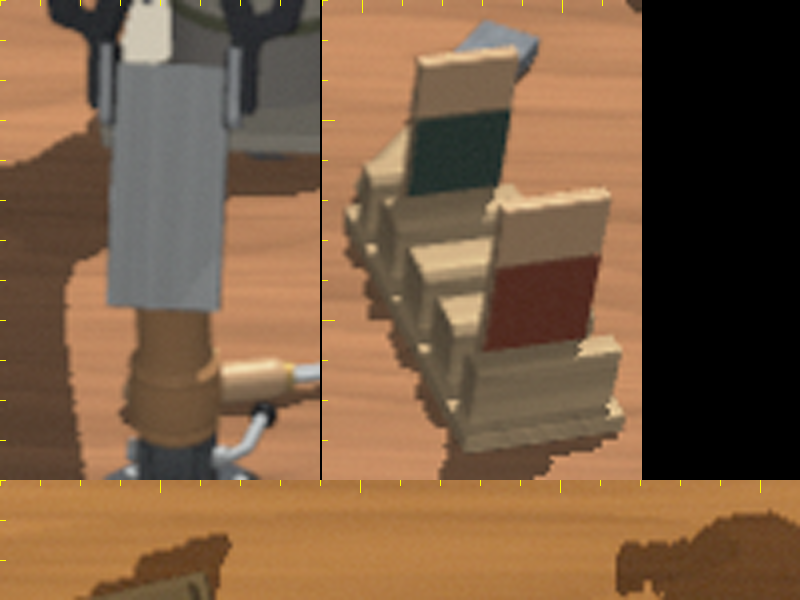

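The plate covers the face, with its corners within about 1.5 px of prediction, so it hasn't slipped in the grip. The sanding board stands upright in the rack. One last check that force and motion are steady, then hand in.

```bash
python3 - <<'E'
from h import *
for _ in range(4):
    cams.camera('top'); o=manip.get_obs(); print(o['clock'],o['position'],o['ft_force'],o['grip_width'],abs(o['joint_velocities']).max())
f=o['ft_force']
if 4<f[0]<22: print(manip.hand_in())
E
```

```text
21.1 [ 0.5235 -0.0213  0.2394] [15.0452 -0.5866 -1.7093] 0.6071253662012845 0.001467997911165564
21.15 [ 0.5235 -0.0213  0.2394] [13.8185 -0.9157 -2.1969] 0.6075567959183018 0.001154180443644057
21.2 [ 0.5235 -0.0213  0.2394] [14.7336 -1.8078 -1.9182] 0.6107149669693609 0.001348479449549246
21.25 [ 0.5235 -0.0213  0.2395] [14.1587 -0.8988 -1.388 ] 0.6070488553415214 0.0016480644563328381
the job is handed in; nothing more can be done
None
```

The job is handed in at 21.3 s. The sanding board is upright and released in the outer free slot of the rack, and the steel plate is held flush against the beak face. No verdict was reported.

- **Press:** the plate presses the face with about 14 N, at rest and still gripped at 110 N.
- **Flushness:** I rocked the plate in both directions while it touched the face, to find where it lies flat. That gave +2.5° across the face and +0.55° along the slope, and the plate is set to both.
- **Position:** by my estimate the plate's centre is about 6 mm up the slope from the middle of the face and within about 2 mm across.
- **Last pictures:** in the final scene view the plate's corners were within about 1.5 px of prediction, so it has not slipped in the grip, and the sanding board was still upright.
- **What disagreed:**
  - The plate met the face about 2.5 mm earlier than the cameras predicted.
  - The first camera estimate of the face's yaw was off by about 2.5°, which the rocking test corrected.
  - The top camera suggested about 0.03 rad of plate lean, which the wrist camera did not confirm.
- **Not checked:** I did not look again at the other bench items after the moves, apart from the fine board and the chisel's handle, which looked undisturbed. No unexpected contact showed in the force readings.

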